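# Latch the cleaning caddy

### The job

The swing-open cleaning caddy is standing slightly ajar: latch it shut. Get the steel bail of its toggle latch down behind the hook on the white half, press the blue lever back past center so that it draws the two halves together, and hold the lever firmly on its stop for a second so that it seats, then let go. Never press hard, the plastic latch breaks easily (hold with 10 to 25 N, no more); leave the bottle, brush, scraper and dustpan alone.

Things in the scene. Friction and masses are not known exactly. Their poses are not given: they have to be found in the camera images.
- caddy: Black base tray 220 x 280 x 10 mm, fixed. Origin under its centre; x away from the robot, y left, z up. On it stands, immovable, the caddy: grey half (y -130..27 mm) and white swing half (y 28..130). It stands on screw feet set h = 0 to 18 mm high; h differs each time and is NOT measured: feel it. Flat tops at z 101+h. Robot contact with caddy or latch over 25 N is too much, over 35 N breaks it.
- lever_axis (a point): Middle of the lever's axis (parallel to the caddy's x) at caddy (-60, 0, 121) mm, as if h were 0: the true axis, and all latch parts, are h = 0 to 18 mm higher than read. The latch works in the upright plane caddy x = -60: from lever axis toward +y lies the hook. The black carry handle at x 70, y -100..-10 rises 27 mm over the grey top.
- hook (a point): Tip of the black hook (keeper) on the white half while ajar, as if h were 0 (true tip h higher). 22 mm wide in x. It stands up and leans away from the lever, toward +y. The bail's bar must come down on its +y side.
- ledge (a point): Middle of the top of the black ledge behind the hook, as if h were 0 (true top h higher), 30 mm wide in x, from 0 to 36 mm beyond the hook tip in +y, 16 mm lower than the hook tip. The bail's bar must lie on it, behind the hook, before the lever is pressed.
- lever (a joint): Blue lever, 32 x 6 mm, 68 long from its axis. Elevation from the caddy's +y, over vertical, is value + 1.047 rad: 0 leans to the hook, 0.524 upright, 2.094 dead center, 2.269 rigid stop = fully home, 10 degrees below level. Stays where left. Hooked, needs up to 10 N at 50 mm; seats when then held on its stop with 10 to 25 N (best 14 to 18) for 0.5 s. Above 0.8 the bail is too short to drop behind the hook; at 0.3 it has ample slack.
- bail (a joint): Steel wire bail hinged on the lever 18 mm from the lever axis: side wires 38 mm apart, 8 mm bar 78.5 mm from the hinge, then a green thumb tab 32 wide, 22 long, 3 thick, ending at 100 mm. 0 = folded along the lever, grows toward the hook; elevation over +y = lever + 1.047 - value (rad). Steeper than about 50 degrees it stays by friction, flatter it falls by its weight.
- seam (a joint): Opening (rad) of the white half about an upright hinge at the caddy's far side, caddy (96, 27.5) mm. 0.045 = ajar (7 mm at the latch, held by a springy gasket that takes about 55 N at the latch to close), 0 = shut. Latched it reads below 0.02.
- bottle: Stoppered green glass bottle, 66 mm diameter, 150 mm tall, origin at the centre of its base. Bystander.
- brush: Grout brush, blue, 175 mm long along its x, 24 mm wide, 34 mm tall, origin under its middle. Bystander.
- scraper: Steel scraper with black handle lying flat, 185 mm long along its x, 50 mm wide, 18 mm tall, origin under it. Bystander.
- dustpan: Small red dustpan, 240 mm long along its x, 160 mm wide, 30 mm tall, origin on its underside. Bystander.

How it is judged (in metres and radians):
On the way, in this order (a step that is already met when the one before it is completed fails the run):
1. the bail has caught the hook and pulls: the seam is drawn in by at least 1.5 mm (seam joint below 0.035 rad) while the lever is not yet past center (below 2.0 rad) (value of joint seam below 0.035 rad and value of joint lever between 0.6 and 2 rad), for 0.04 s.
2. the lever is held on its stop with 10 to 25 N (value of joint lever above 2.19 rad and value of joint seam below 0.02 rad and contact force between the fingers and caddy between 10 and 25 N), for 0.4 s.
At the end, for the whole second after the job is handed in: The blue lever lies fully home (joint above 2.19 of 2.269 rad), at rest, and the latch holds the seam drawn shut (seam joint below 0.020 rad, under 3 mm at the latch) with the robot off it (value of joint lever above 2.19 rad and value of joint seam below 0.02 rad and velocity of joint lever below 0.1 rad/s); the robot touches nothing.
It fails at once if the robot presses on the caddy or its latch with more than 35 N (contact force between any of the fingers, the arm and caddy above 35 N).
It fails at once if a bystander (bottle, brush, scraper, dustpan) is pushed more than 20 mm (distance of any of bottle, brush, scraper, dustpan from where it was at the start of the episode above 0.02 m).
It also fails if it takes over 72 s, if anything falls off the work surface, if the arm or the gripper's body presses on something with over 40 N, if the wrist force passes 120 N, or if a joint passes its speed limit or range.

### The arm

A 6-joint arm with a two-finger parallel gripper is mounted at the origin on the work surface. World frame = base frame: x ahead of the robot, y to its left, z up, the work surface at z = 0. Lengths are in m, angles in degrees, forces in N, time in s.
With the tool pointing down it reaches from about 0.4 to 0.825 m from the base axis. Payload 7 kg.
Tool frame: the origin (TCP) lies at the very end of the fingers, on their centre line; the grasp point (between the pads) lies 19 mm behind it; x points along the fingers, y is the direction in which the jaws open and shut, and the axes are right-handed (so a half turn about x gives the same grasp; the last joint's range is limited). The gripper opens to 88 mm and grips with 3 to 60 N. Pads are 19 mm wide; open, the fingers measure 130 mm over their backs; the gripper's body (78 mm by 193 mm) begins 47 mm behind the grasp point.
Start: joints at [-50.357, 20.546, 0.682, 0, -70.136, -16.507], TCP at [0.265, -0.621, 0.227] pointing down, gripper open.
Joint ranges: [-176.03, 176.03], [-82.01, 121.73], [-58.28, 71.71], [-173.87, 95.51], [-174.79, -0.11], [-173.66, 173.66]. Speed limits (degrees/s): [136.94, 136.94, 172.46, 180, 180, 180].

### API

Orientations are given as [roll, pitch, yaw] about the fixed x, y, z axes, in that order (R = Rz(yaw) Ry(pitch) Rx(roll)).
In Python, from plant import monitor, eyes, ticket gives the robot as it stands. The module is installed in compiled form; this text tells all that it offers.
- The arm moves only by the shell command python3 -m crank 'ROWS'. ROWS is JSON, a list of rows, each an object with "linear": the shift along the world's x, y, z in units of 60 mm (1.0 is 60 mm), a list of three; "rot": the turn, a rotation vector about the world's x, y, z in units of 5 degrees (1.0 is 5 degrees), a list of three; "hand": the opening, from 0 (shut) to 1 (fully open). In form: [{"linear": [tx, ty, tz], "rot": [ax, ay, az], "hand": hand}, ...]. A call has 1 to 20 rows; each row shifts and turns the pose as measured when the row begins; what a row does not reach is not made up. A row lasts 1/8 s, in which the tool goes at most 62.5 mm and 10.7 degrees, less where a joint would pass 70% of its speed; a pose out of reach is approached as far as the arm can. A call is refused whole if a number of a shift passes 1 or a number of a turn 1, either way. A call with a gripper value outside its range is refused whole. The fingers move at their own pace and stop on an object; the grip force is fixed at half the most. Time passes only in rows, so rows that do not move let the fingers close. It gives the time, the measured TCP pose, the force and the opening at its end, in the units of the state.
- monitor.get_obs(): the state, without advancing time (a new reading comes with each control period).
- eyes.snapshot(name): name is "side" or "top" or "wrist"; returns a dict with "image" (480x640x3 uint8, red, green, blue), "depth" (480x640 float32, m along the optical axis (not along the pixel's ray), 0 where there is no reading), "K" (3x3 intrinsics, pixels), "camera_from_world" (4x4, takes a point from world to camera coordinates); the wrist camera has in their place "hand_eye" (4x4, takes a point from camera to tool coordinates, whose origin is the TCP and whose axes are the tool frame's). Camera axes: x right, y up, looking along -z (the intrinsics and any distortion apply to the point x, -y, -z); pixel columns grow to the right and rows downward; lengths in m; the calibration is good to about 2 mm. A picture is of the moment at which its call begins: read the wrist's pose just before it.
- ticket.close_job(): hands the job in, once; it reports no verdict.
The state is a dict: "clock": time; "joint_pos": joint angles; "qvel": joint speeds; "tau": joint torques, N m; "tool_pos": TCP position; "orientation": TCP orientation; "force": force on the tool from outside, world axes, zero at the start; "moment": the same for the moment, N m; "opening": finger opening in m.
Only numpy, scipy, OpenCV 4.12 (cv2) and the standard library are available. Lean on these libraries where they do the work, as an engineer would, in place of code of your own. Each camera call takes 0.05 s, during which the arm holds its last target.

## Working session

There is one attempt and no reset: what is moved stays moved. The work goes in short steps, Python scripts to look and compute and a shell command to move; the robot and the scene stay as the last step left them, time stands still between calls to the robot, and variables do not carry over. Pictures are saved under pics/ and viewed, and the job is handed in when it is done.

```bash
mkdir -p pics; ls
python3 - <<'E'
from plant import monitor, eyes
import cv2,numpy as np
print(monitor.get_obs())
for n in ["side","top","wrist"]:
    s=eyes.snapshot(n); cv2.imwrite(f"pics/{n}0.png",s["image"][:,:,::-1]); np.savez(f"{n}0.npz",**s)
    print(n,s["K"].tolist(),{k:np.round(v,4).tolist() for k,v in s.items() if k in("camera_from_world","hand_eye")}, [k for k in s])
E
```

```text
pics
{'clock': 0.0, 'joint_pos': array([-5.03586413e+01,  2.05918483e+01,  6.31979927e-01, -1.95428452e-02,
       -7.01345613e+01, -1.65051482e+01]), 'qvel': array([ 0.05162542,  0.07359071, -0.04622756,  0.0268769 , -0.13204241,
        0.0474348 ]), 'tau': array([ 6.16699726e-04, -5.82724428e+01,  2.93059319e+01,  6.99745819e+00,
        7.07093335e-03, -1.25412780e-04]), 'tool_pos': array([ 0.26497566, -0.62027648,  0.2256062 ]), 'orientation': array([ 95.49727396,  89.90379922, 118.62682838]), 'force': array([ 0.48679879, -0.15989612, -0.56146155]), 'moment': array([ 0.0425695 , -0.02979121, -0.00630141]), 'opening': 0.08766062827019452}
side [[587.131837562281, 0.0, 330.52892353882356], [0.0, 587.131837562281, 233.72818047320246], [0.0, 0.0, 1.0]] {'camera_from_world': [[-0.9528, -0.3036, -0.0071, 0.5999], [0.2086, -0.6712, 0.7113, -0.2141], [-0.2207, 0.6763, 0.7028, -1.3978], [0.0, 0.0, 0.0, 1.0]]} ['image', 'depth', 'K', 'camera_from_world']
top [[565.8056041422994, 0.0, 320.67835803786744], [0.0, 565.8056041422994, 240.02075053567663], [0.0, 0.0, 1.0]] {'camera_from_world': [[0.0094, -0.9999, 0.0109, 0.0024], [0.9903, 0.0108, 0.1382, -0.6065], [-0.1383, 0.0095, 0.9903, -1.1872], [0.0, 0.0, 0.0, 1.0]]} ['image', 'depth', 'K', 'camera_from_world']
wrist [[412.1878242249152, 0.0, 314.35228194726193], [0.0, 412.1878242249152, 240.02810841904872], [0.0, 0.0, 1.0]] {'hand_eye': [[0.0003, 0.2753, -0.9614, -0.1584], [1.0, 0.0005, 0.0005, 0.0004], [0.0006, -0.9614, -0.2753, -0.0748], [0.0, 0.0, 0.0, 1.0]]} ['image', 'depth', 'K', 'hand_eye']
```

View pics/side0.png

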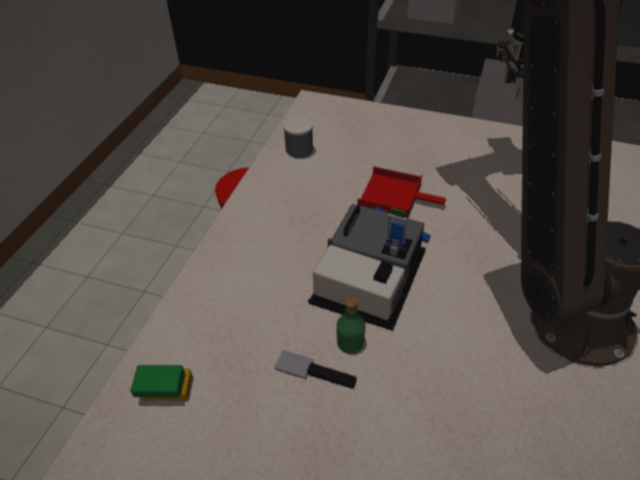

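View pics/top0.png

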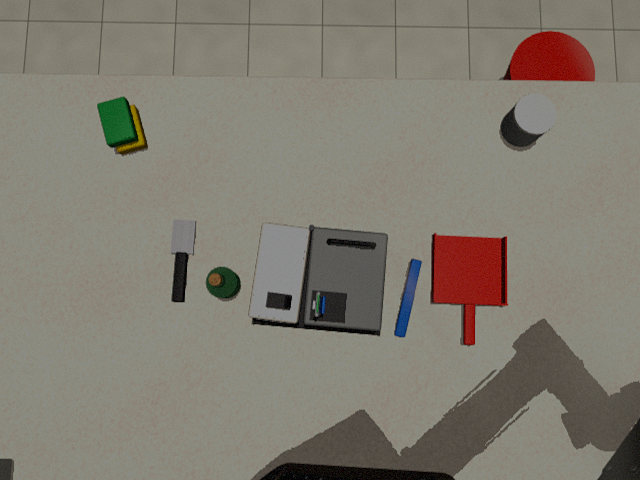

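View pics/wrist0.png

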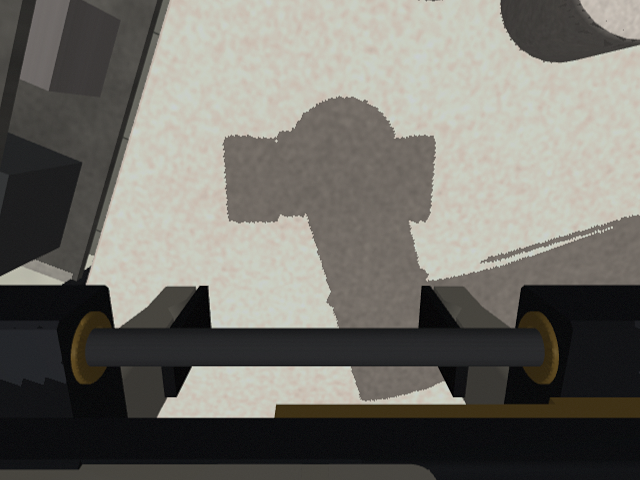

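The scene is visible in both views: caddy in the top image at about (318,278), dustpan and brush right of it, bottle and scraper left. I'll take enlarged crops next.

```bash
cat > h.py <<'E'
import numpy as np,cv2
def pt(s,u,v,d=None,z=None):
    K=s["K"]; T=s["camera_from_world"]; R=T[:3,:3];t=T[:3,3]
    ray=np.array([(u-K[0,2])/K[0,0],-(v-K[1,2])/K[1,1],-1.0])
    c=-R.T@t; w=R.T@ray
    if z is not None: return c+w*(z-c[2])/w[2]
    if d is None: d=s["depth"][int(round(v)),int(round(u))]
    return c+w*d
def proj(s,p):
    K=s["K"]; T=s["camera_from_world"]; q=T[:3,:3]@np.array(p)+T[:3,3]
    return np.array([K[0,0]*q[0]/-q[2]+K[0,2], K[1,1]*-q[1]/-q[2]+K[1,2]])
E
python3 - <<'E'
import cv2
a=cv2.imread("pics/top0.png")[210:345,235:440]; cv2.imwrite("pics/topc.png",cv2.resize(a,None,fx=3.9,fy=3.9,interpolation=cv2.INTER_CUBIC))
a=cv2.imread("pics/side0.png")[190:325,305:445]; cv2.imwrite("pics/sidec.png",cv2.resize(a,None,fx=4.4,fy=4.4,interpolation=cv2.INTER_CUBIC))
E
```

```text
(no output)
```

View pics/topc.png

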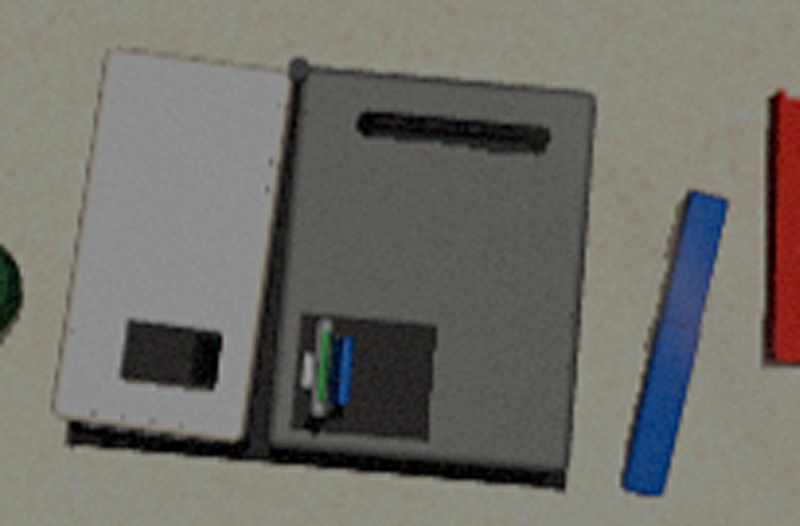

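View pics/sidec.png

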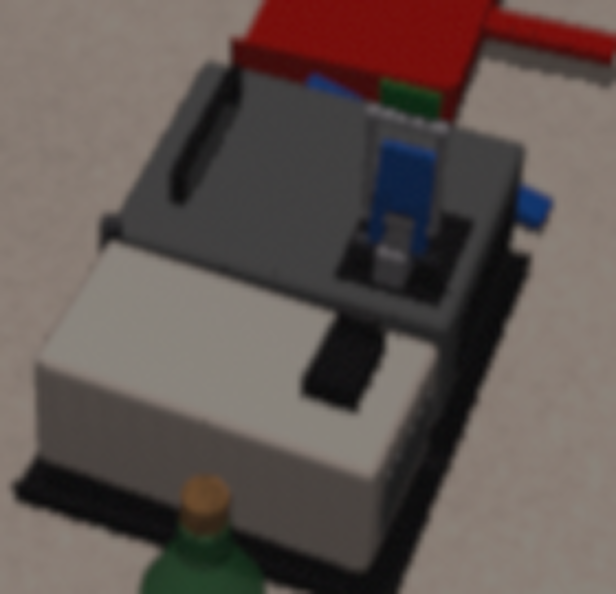

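Run:
```python
from h import *
s=np.load("top0.npz"); f=lambda a,b:(235+a/3.9-.37,210+b/3.9-.37)
for n,a,b,z in [("trayBL",68,445,0.0),("trayBR",565,490,0.0),("grBR",566,468,None),("grBRin",555,455,None),("grTR",594,98,None),("grTRin",580,110,None),("hinge",298,69,None),("grey mid",450,250,None),("white",170,200,None),("whBLin",70,405,None),("whTL",112,55,None),("green",323,365,None),("blue",346,370,None),("hooktop r",206,360,None),("ledge",150,350,None),("baseplate",400,370,None)]:
    u,v=f(a,b); print(n,np.round([u,v],1), np.round(pt(s,u,v,z=z),4))
s=np.load("side0.npz"); f=lambda a,b:(305+a/4.4-.4,190+b/4.4-.4)
for n,a,b in [("grey",280,180),("white",150,310),("green",410,97),("blue",405,195),("hook",360,330),("hookb",335,380),("ledgeface",340,400),("base",440,270),("silver",392,265)]:
    u,v=f(a,b); print(n,np.round([u,v],1), np.round(pt(s,u,v),4))
```

```text
trayBL [252.1 323.7] [0.4248 0.1573 0.    ]
trayBR [379.5 335.3] [ 0.4023 -0.1232  0.    ]
grBR [379.8 329.6] [ 0.4146 -0.1239 -0.0006]
grBRin [376.9 326.3] [ 0.4231 -0.105   0.1151]
grTR [386.9 234.8] [ 6.259e-01 -1.410e-01  3.000e-04]
grTRin [383.3 237.8] [ 0.602  -0.1188  0.116 ]
hinge [311.  227.3] [0.6201 0.0291 0.1284]
grey mid [350.  273.7] [ 0.5278 -0.0507  0.1173]
white [278.2 260.9] [0.5525 0.0951 0.1147]
whBLin [252.6 313.5] [0.4462 0.1445 0.1134]
whTL [263.3 223.7] [0.6289 0.1271 0.1139]
green [317.5 303.2] [0.464  0.0152 0.2557]
blue [323.3 304.5] [0.4632 0.004  0.2024]
hooktop r [287.5 301.9] [0.4689 0.0733 0.1485]
ledge [273.1 299.4] [0.4741 0.1024 0.1346]
baseplate [337.2 304.5] [ 0.4656 -0.025   0.12  ]
grey [368.2 230.5] [ 0.5428 -0.0396  0.1157]
white [338.7 260.1] [0.5838 0.0773 0.1149]
green [397.8 211.6] [0.4643 0.0183 0.2513]
blue [396.6 233.9] [0.4635 0.0078 0.1718]
hook [386.4 264.6] [0.4699 0.0711 0.1295]
hookb [380.7 276. ] [0.4735 0.1112 0.1321]
ledgeface [381.9 280.5] [0.4687 0.1183 0.1258]
base [404.6 251. ] [4.413e-01 3.000e-04 1.134e-01]
silver [393.7 249.8] [0.4642 0.0229 0.1328]
```

```bash
cat >> h.py <<'E'
from scipy.spatial.transform import Rotation as Ro
YAW=np.radians(-4.6); O=np.array([0.5232,0.0082])
ex=np.array([np.cos(YAW),np.sin(YAW)]); ey=np.array([-ex[1],ex[0]])
def loc(p): d=np.array(p[:2])-O; return np.array([d@ex,d@ey,p[2]])*1000
def wor(l): q=O+(ex*l[0]+ey*l[1])/1000; return np.array([q[0],q[1],l[2]/1000])
def state():
    from plant import monitor
    o=monitor.get_obs(); R=Ro.from_euler("xyz",o["orientation"],degrees=True)
    print("t",round(o["clock"],2),"loc",np.round(loc(o["tool_pos"]),1),"world",np.round(o["tool_pos"],4),"F",np.round(o["force"],1),"open",round(o["opening"],3))
    return o,R
def move(lxyz):
    """rows for local target; print world delta in 60mm units & rotvec in 5deg units to tool x down, tool y = sgn*ex"""
    o,R=state(); d=(wor(lxyz)-o["tool_pos"])/0.06
    print("linear total",np.round(d,3))
    for s in (1,-1):
        y=s*np.array([ex[0],ex[1],0]); x=np.array([0,0,-1.]); z=np.cross(x,y)
        T=Ro.from_matrix(np.c_[x,y,z]); print(s,"rot",np.round(np.degrees((T*R.inv()).as_rotvec())/5,2))
E
python3 - <<'E'
from h import *
s=np.load("top0.npz")
for n,u,v in [("tip?",235+195/3.9,301),("edge",291,302),("bottle",223,283),("pan",468,270),("brush",408,298)]:
    p=pt(s,u,v); print(n,p.round(4),loc(p).round(1))
for u in range(262,296,2): p=pt(s,u,301);print(u,loc(p).round(1))
o,R=state(); print(R.as_matrix().round(2))
move([-20,-60,200])
E
```

```text
tip? [0.4708 0.0783 0.1442] [-57.9  65.7 144.2]
edge [0.4697 0.0675 0.1201] [-58.1  54.8 120.1]
bottle [0.5065 0.2051 0.1174] [-32.5 194.9 117.4]
pan [ 0.5477 -0.3206  0.0055] [  50.8 -325.8    5.5]
brush [0.4365 0.0202 1.2595] [ -87.4    5.  1259.5]
262 [-61.3 113.  118. ]
264 [-60.8 109.5 112.3]
266 [-61.  103.6 134.1]
268 [-60.5  99.9 131.6]
270 [-60.2  96.  131.4]
272 [-59.9  91.9 133. ]
274 [-59.6  87.8 135.4]
276 [-59.1  84.1 132.3]
278 [-58.7  80.2 130.8]
280 [-58.4  76.2 131.9]
282 [-58.1  72.2 132.5]
284 [-58.1  67.4 147.7]
286 [-57.8  63.4 149.4]
288 [-57.3  59.9 141.9]
290 [-56.6  56.5 131.9]
292 [-55.8  53.2 115.7]
294 [-55.6  49.1 119. ]
t 0.15 loc [-206.9 -647.3  225.9] world [ 0.265  -0.6204  0.2259] F [-0.4 -0.4  0.1] open 0.087
[[-0.   -0.39  0.92]
 [ 0.    0.92  0.39]
 [-1.    0.   -0.  ]]
t 0.15 loc [-206.9 -647.3  225.9] world [ 0.265  -0.6204  0.2259] F [-0.4 -0.4  0.1] open 0.087
linear total [ 3.89   9.507 -0.431]
1 rot [-1.000e-02  1.000e-02 -2.355e+01]
-1 rot [-1.000e-02 -1.000e-02  1.245e+01]
```

```bash
python3 -m crank '[{"linear":[0.3,0.7,0],"rot":[0,0,1],"hand":0},{"linear":[0.3,0.7,0],"rot":[0,0,1],"hand":0},{"linear":[0.3,0.7,0],"rot":[0,0,1],"hand":0},{"linear":[0.3,0.7,0],"rot":[0,0,1],"hand":0},{"linear":[0.3,0.7,0],"rot":[0,0,1],"hand":0},{"linear":[0.3,0.7,0],"rot":[0,0,1],"hand":0},{"linear":[0.3,0.7,0],"rot":[0,0,1],"hand":0},{"linear":[0.3,0.7,0],"rot":[0,0,1],"hand":0},{"linear":[0.3,0.7,0],"rot":[0,0,1],"hand":0},{"linear":[0.3,0.7,0],"rot":[0,0,1],"hand":0},{"linear":[0.3,0.6,0],"rot":[0,0,1],"hand":0},{"linear":[0,0,0],"rot":[0,0,0],"hand":0}]'; python3 -c "
from h import *
move([20,-80,200])"
```

```text
clock: 1.65
tool_pos: [0.4653, -0.149, 0.2225]
orientation: [92.5, 89.7, 172.4]
force: [-0.6, -0.3, 0.3]
opening: 0.0005
t 1.65 loc [ -45.1 -161.3  222.5] world [ 0.4653 -0.149   0.2225] F [-0.6 -0.3  0.3] open 0.0
linear total [ 1.19   1.263 -0.375]
1 rot [-9.000e-02  1.000e-02 -3.489e+01]
-1 rot [-0.   -0.06  1.11]
```

```bash
python3 -m crank '[{"linear":[0.5,0.5,-0.4],"rot":[0,0,0.5],"hand":0},{"linear":[0.5,0.5,-0.4],"rot":[0,0,0.5],"hand":0},{"linear":[0.3,0.4,-0.4],"rot":[0,0,0.2],"hand":0},{"linear":[0,0,0],"rot":[0,0,0],"hand":0}]'; python3 -c "
from h import *
import cv2
move([20,-80,125])
from plant import eyes
for n in ('wrist','top'):
  s=eyes.snapshot(n); cv2.imwrite(f'pics/{n}1.png',s['image'][:,:,::-1]); np.savez(n+'1.npz',**s)
"
```

```text
clock: 2.15
tool_pos: [0.5445, -0.0643, 0.1487]
orientation: [94.3, 89.8, -179.9]
force: [-0.1, -0.3, -0.0]
opening: 0.0003
t 2.15 loc [ 27.1 -70.6 148.7] world [ 0.5445 -0.0643  0.1487] F [-0.1 -0.3 -0. ] open 0.0
linear total [-0.13  -0.147 -0.395]
1 rot [ 0.07 -0.   35.91]
-1 rot [-0.   -0.05 -0.09]
```

View pics/wrist1.png

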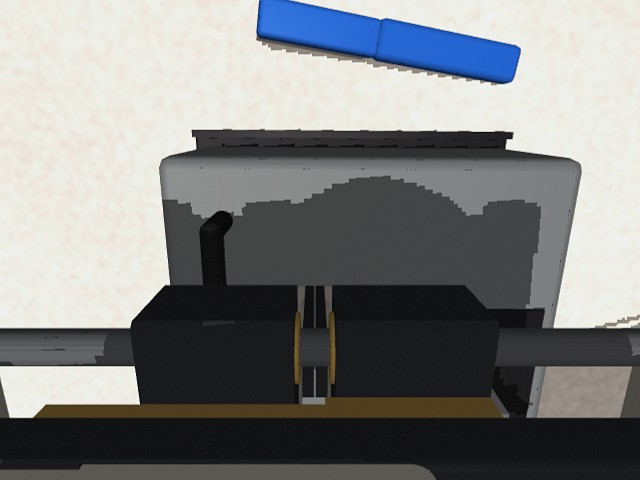

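```bash
python3 -m crank '[{"linear":[-0.12,-0.12,-0.2],"rot":[0,0,0],"hand":0},{"linear":[0,0,-0.15],"rot":[0,0,0],"hand":0},{"linear":[0,0,-0.05],"rot":[0,0,0],"hand":0},{"linear":[0,0,-0.05],"rot":[0,0,0],"hand":0}]'; python3 -m crank '[{"linear":[0,0,-0.03],"rot":[0,0,0],"hand":0},{"linear":[0,0,-0.03],"rot":[0,0,0],"hand":0}]'
```

```text
clock: 2.75
tool_pos: [0.5363, -0.0754, 0.1241]
orientation: [-65.1, 89.9, 20.4]
force: [-0.2, -0.9, 0.3]
opening: 0.0004
clock: 3.0
tool_pos: [0.5365, -0.0754, 0.1205]
orientation: [-68.4, 89.9, 17.1]
force: [0.2, 1.3, 0.3]
opening: 0.0003
```

```bash
python3 -c "
from h import *
state()"
```

```text
t 3.0 loc [ 19.9 -82.3 120.5] world [ 0.5365 -0.0754  0.1205] F [0.2 1.3 0.3] open 0.0
```

Now single fine steps (1.5 mm) to feel the top.

```bash
for i in 1 2; do :; done; python3 -m crank '[{"linear":[0,0,-0.025],"rot":[0,0,0],"hand":0},{"linear":[0,0,-0.025],"rot":[0,0,0],"hand":0}]'; python3 -m crank '[{"linear":[0,0,-0.025],"rot":[0,0,0],"hand":0}]';python3 -m crank '[{"linear":[0,0,-0.025],"rot":[0,0,0],"hand":0}]'
```

```text
clock: 3.25
tool_pos: [0.5367, -0.0752, 0.1174]
orientation: [-69.6, 89.8, 16.0]
force: [0.1, 0.5, -0.3]
opening: 0.0003
clock: 3.38
tool_pos: [0.5368, -0.0752, 0.1159]
orientation: [-70.9, 89.8, 14.7]
force: [-3.7, 1.2, 13.3]
opening: 0.0003
clock: 3.5
tool_pos: [0.5369, -0.0752, 0.1159]
orientation: [-81.4, 89.8, 4.3]
force: [-9.1, 3.9, 24.2]
opening: 0.0
```

```bash
python3 -m crank '[{"linear":[0,0,0.1],"rot":[0,0,0],"hand":0},{"linear":[-0.2,0,0.7],"rot":[0,0,0],"hand":0},{"linear":[-0.5,0,0.8],"rot":[0,0,0],"hand":0},{"linear":[-0.6,0,0.3],"rot":[0,0,0],"hand":0},{"linear":[0,0,0],"rot":[0,0,0],"hand":0}]'; python3 -c "
from h import *
import cv2
move([-60,-50,225])
from plant import eyes
s=eyes.snapshot('side'); np.savez('side1.npz',**s)
a=s['image'][170:320,300:480,::-1]; cv2.imwrite('pics/side1.png',cv2.resize(a,None,fx=4,fy=4,interpolation=cv2.INTER_CUBIC))
s=np.load('top1.npz')
a=s['image'][210:345,235:440,::-1]; cv2.imwrite('pics/top1.png',cv2.resize(a,None,fx=3.9,fy=3.9,interpolation=cv2.INTER_CUBIC))
"
```

```text
clock: 4.12
tool_pos: [0.4568, -0.0753, 0.2334]
orientation: [-84.4, 89.8, 1.2]
force: [0.5, 0.0, -0.2]
opening: 0.0004
t 4.12 loc [-59.5 -88.5 233.4] world [ 0.4568 -0.0753  0.2334] F [ 0.5  0.  -0.2] open 0.0
linear total [ 0.042  0.641 -0.139]
1 rot [-0.06 -0.   35.95]
-1 rot [-0.    0.04 -0.05]
```

View pics/side1.png

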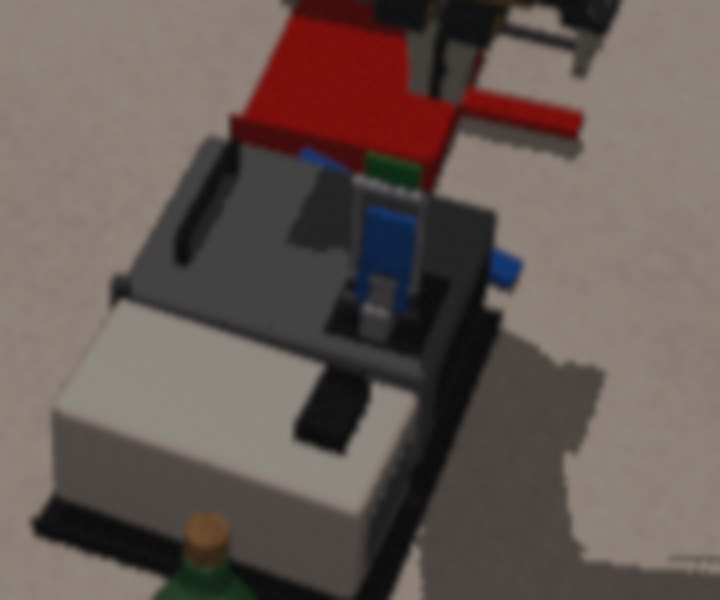

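The crop shows the lever at about (390,255) and the green tab at (392,168), both about upright; the hook is at (340,395). Next, both angles from depth.

Run:
```python
from h import *
im=np.load("side1.npz"); t=np.load("top1.npz")
for s,box in ((im,(380,420,200,260)),(t,(305,335,285,325))):
    I=s["image"].astype(int)
    u0,u1,v0,v1=box; B=[];G=[]
    for v in range(v0,v1):
        for u in range(u0,u1):
            r,g,b=I[v,u]
            p=loc(pt(s,u,v))
            if p[2]<140: continue
            if b>r*1.6 and b>g*1.3: B.append(p)
            elif g>r*1.6 and g>b*1.3: G.append(p)
    for n,P in(("blue",B),("green",G)):
        P=np.array(P); print(n,len(P)); 
        if len(P): print(P.min(0).round(1),np.median(P,0).round(1),P.max(0).round(1))
    P=np.array(B)
    if len(P)>10: print("fit y vs z",np.polyfit(P[:,2],P[:,1],1))
```

```text
blue 260
[-75.6 -11.8 140.3] [-58.5  -3.6 178.8] [-41.9   5.7 206.3]
green 58
[-72.7  -0.8 238. ] [-59.    3.4 247.1] [-44.7   8.5 257.3]
fit y vs z [-0.12305807 18.47438448]
blue 91
[-75.5 -11.3 165.7] [-60.6  -6.1 201.1] [-44.8  -1.6 206.6]
green 42
[-75.    0.3 233.3] [-59.9   2.4 253.5] [-45.    4.3 258.2]
fit y vs z [-0.23317617 39.57839251]
```

```bash
python3 -m crank '[{"linear":[0,0.1,-0.1],"rot":[1,-0.08,0],"hand":0},{"linear":[0,0.1,-0.1],"rot":[1,-0.08,0],"hand":0},{"linear":[0,0.1,-0.15],"rot":[1,-0.08,0],"hand":0},{"linear":[0,0.1,-0.2],"rot":[1,-0.08,0],"hand":0},{"linear":[0,0.1,-0.2],"rot":[1,-0.08,0],"hand":0},{"linear":[0,0.1,-0.2],"rot":[1,-0.08,0],"hand":0},{"linear":[0,0,0],"rot":[0,0,0],"hand":0}]'; python3 -c "
from h import *
move([-60,-32,182])"
```

```text
clock: 5.05
tool_pos: [0.4615, -0.0384, 0.1696]
orientation: [-0.3, 59.0, 85.3]
force: [0.6, -0.1, 0.5]
opening: 0.0006
t 5.05 loc [-57.7 -51.4 169.6] world [ 0.4615 -0.0384  0.1696] F [ 0.6 -0.1  0.5] open 0.001
linear total [-0.012  0.325  0.206]
1 rot [-0.8  -9.58 34.67]
-1 rot [-6.18  0.52 -0.03]
```

```bash
python3 -m crank '[{"linear":[0,0.15,0.15],"rot":[0,0,0],"hand":0},{"linear":[0,0.13,0.07],"rot":[0,0,0],"hand":0},{"linear":[0,0.05,0],"rot":[0,0,0],"hand":0},{"linear":[0,0,0],"rot":[0,0,0],"hand":0}]'; python3 -c "
from h import *
state()"; python3 -m crank '[{"linear":[0,0.06,0],"rot":[0,0,0],"hand":0},{"linear":[0,0.06,0],"rot":[0,0,0],"hand":0}]'
```

```text
clock: 5.55
tool_pos: [0.4625, -0.0166, 0.1853]
orientation: [-0.6, 59.2, 85.1]
force: [1.4, -1.0, 0.4]
opening: 0.0002
t 5.55 loc [-58.5 -29.6 185.3] world [ 0.4625 -0.0166  0.1853] F [ 1.4 -1.   0.4] open 0.0
clock: 5.8
tool_pos: [0.4625, -0.0089, 0.1856]
orientation: [-0.7, 59.2, 85.1]
force: [-0.0, -0.5, -0.1]
opening: 0.0003
```

```bash
python3 -m crank '[{"linear":[0,0.05,0],"rot":[0,0,0],"hand":0},{"linear":[0,0.04,0],"rot":[0,0,0],"hand":0}]';  python3 -m crank '[{"linear":[0,0.04,0],"rot":[0,0,0],"hand":0}]';  python3 -m crank '[{"linear":[0,0.04,0],"rot":[0,0,0],"hand":0}]'
```

```text
clock: 6.05
tool_pos: [0.4626, -0.0034, 0.1856]
orientation: [-0.7, 59.3, 85.1]
force: [0.4, -1.9, 0.8]
opening: -0.0
clock: 6.18
tool_pos: [0.4627, -0.0011, 0.1856]
orientation: [-0.7, 59.3, 85.0]
force: [0.4, -2.0, 2.0]
opening: 0.0006
clock: 6.3
tool_pos: [0.4629, 0.0013, 0.1857]
orientation: [-0.7, 59.3, 85.0]
force: [0.6, -1.0, 0.8]
opening: 0.0007
```

```bash
python3 -m crank '[{"linear":[0,0.05,0],"rot":[0,0,0],"hand":0},{"linear":[0,0.05,0],"rot":[0,0,0],"hand":0},{"linear":[0,0.05,0],"rot":[0,0,0],"hand":0},{"linear":[0,0.03,0],"rot":[0,0,0],"hand":0},{"linear":[0,0,0],"rot":[0,0,0],"hand":0}]'; python3 -c "
from h import *
state()
from plant import eyes
for n,b in (('side',(170,320,300,480)),('top',(210,345,235,440))):
  s=eyes.snapshot(n); np.savez(n+'2.npz',**s)
  a=s['image'][b[0]:b[1],b[2]:b[3],::-1]; cv2.imwrite('pics/%s2.png'%n,cv2.resize(a,None,fx=3.9,fy=3.9,interpolation=cv2.INTER_CUBIC))
"
```

```text
clock: 6.92
tool_pos: [0.4631, 0.013, 0.1856]
orientation: [-0.8, 59.3, 85.0]
force: [1.1, -1.0, 0.7]
opening: 0.0006
t 6.92 loc [-6.030e+01 -1.000e-01  1.856e+02] world [0.4631 0.013  0.1856] F [ 1.1 -1.   0.7] open 0.001
```

View pics/side2.png

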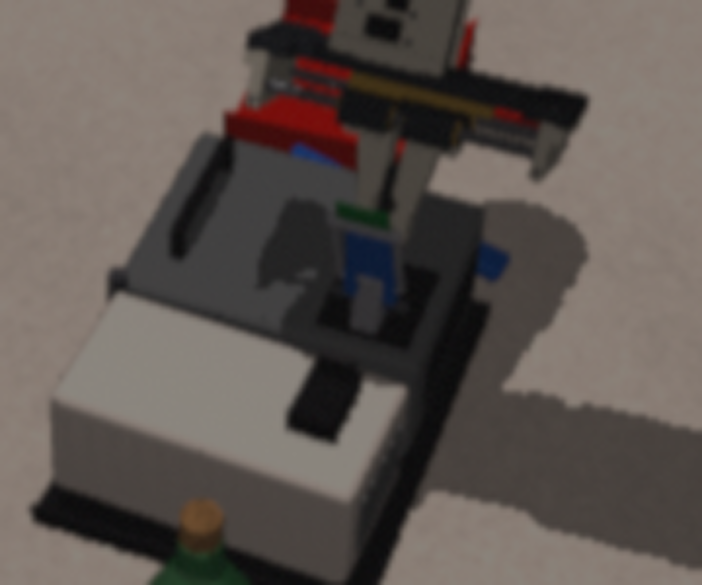

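```bash
python3 -m crank '[{"linear":[0,-0.2,0],"rot":[0,0,0],"hand":0},{"linear":[0,0,0.3],"rot":[0,0,0],"hand":0},{"linear":[0,0,0.3],"rot":[0,0,0],"hand":0},{"linear":[0,0.15,0.05],"rot":[0,0,0],"hand":0},{"linear":[0,0.05,0],"rot":[0,0,0],"hand":0}]'; python3 -c "
from h import *
state()"; python3 -m crank '[{"linear":[0,0.05,0],"rot":[0,0,0],"hand":0},{"linear":[0,0.05,0],"rot":[0,0,0],"hand":0}]';python3 -m crank '[{"linear":[0,0.05,0],"rot":[0,0,0],"hand":0},{"linear":[0,0.05,0],"rot":[0,0,0],"hand":0}]'; python3 -c "
from h import *
state()"
```

```text
clock: 7.65
tool_pos: [0.463, 0.0126, 0.2281]
orientation: [-0.8, 59.3, 84.9]
force: [0.2, -0.3, -0.0]
opening: 0.0003
t 7.65 loc [-60.4  -0.5 228.1] world [0.463  0.0126 0.2281] F [ 0.2 -0.3 -0. ] open 0.0
clock: 7.9
tool_pos: [0.4625, 0.0196, 0.2277]
orientation: [-0.8, 59.2, 85.0]
force: [-0.7, -0.8, -0.3]
opening: 0.0002
clock: 8.15
tool_pos: [0.4622, 0.0261, 0.2271]
orientation: [-0.6, 59.2, 85.1]
force: [-0.5, -0.9, 0.3]
opening: 0.0006
t 8.15 loc [-62.2  13.  227.1] world [0.4622 0.0261 0.2271] F [-0.5 -0.9  0.3] open 0.001
```

```bash
python3 -m crank '[{"linear":[0.01,0.06,-0.01],"rot":[0,0,0],"hand":0},{"linear":[0.01,0.06,-0.01],"rot":[0,0,0],"hand":0}]';python3 -m crank '[{"linear":[0.01,0.06,-0.02],"rot":[0,0,0],"hand":0},{"linear":[0.01,0.06,-0.02],"rot":[0,0,0],"hand":0}]'; python3 -m crank '[{"linear":[0.01,0.06,-0.02],"rot":[0,0,0],"hand":0},{"linear":[0.01,0.06,-0.02],"rot":[0,0,0],"hand":0}]'; python3 -c "
from h import *
state()
from plant import eyes
for n,b in (('side',(170,320,300,480)),('top',(210,345,235,440))):
  s=eyes.snapshot(n); np.savez(n+'3.npz',**s)
  a=s['image'][b[0]:b[1],b[2]:b[3],::-1]; cv2.imwrite('pics/%s3.png'%n,cv2.resize(a,None,fx=3.9,fy=3.9,interpolation=cv2.INTER_CUBIC))
"
```

```text
clock: 8.4
tool_pos: [0.4635, 0.0338, 0.2257]
orientation: [-0.6, 59.2, 85.1]
force: [-0.5, -0.4, 0.6]
opening: 0.0005
clock: 8.65
tool_pos: [0.4648, 0.0415, 0.2231]
orientation: [-0.6, 59.3, 85.1]
force: [-0.0, -0.2, 0.0]
opening: 0.0004
clock: 8.9
tool_pos: [0.4661, 0.0492, 0.2205]
orientation: [-0.6, 59.3, 85.1]
force: [-0.4, -0.2, 0.2]
opening: 0.0003
t 8.9 loc [-60.2  36.3 220.5] world [0.4661 0.0492 0.2205] F [-0.4 -0.2  0.2] open 0.0
```

View pics/side3.png

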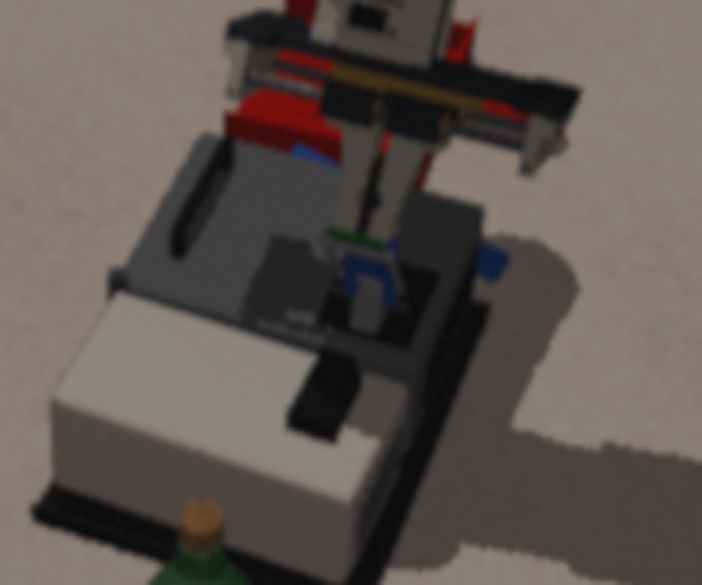

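The tab has moved forward to crop (357,237) and the lever is still upright; I'll keep pushing.

```bash
python3 -m crank '[{"linear":[0.01,0.07,-0.05],"rot":[0,0,0],"hand":0},{"linear":[0.01,0.07,-0.05],"rot":[0,0,0],"hand":0}]';python3 -m crank '[{"linear":[0.01,0.07,-0.06],"rot":[0,0,0],"hand":0},{"linear":[0.01,0.07,-0.06],"rot":[0,0,0],"hand":0}]'; python3 -c "
from h import *
state()
from plant import eyes
for n,b in (('side',(170,320,300,480)),('top',(210,345,235,440))):
  s=eyes.snapshot(n); np.savez(n+'4.npz',**s)
  a=s['image'][b[0]:b[1],b[2]:b[3],::-1]; cv2.imwrite('pics/%s4.png'%n,cv2.resize(a,None,fx=3.9,fy=3.9,interpolation=cv2.INTER_CUBIC))
"
```

```text
clock: 9.25
tool_pos: [0.4674, 0.0579, 0.2143]
orientation: [-0.6, 59.2, 85.1]
force: [-0.4, 0.6, 0.1]
opening: 0.0003
clock: 9.5
tool_pos: [0.4686, 0.067, 0.2065]
orientation: [-0.6, 59.2, 85.1]
force: [-0.0, 0.4, 0.4]
opening: 0.0003
t 9.5 loc [-59.2  54.2 206.5] world [0.4686 0.067  0.2065] F [-0.   0.4  0.4] open 0.0
```

View pics/side4.png

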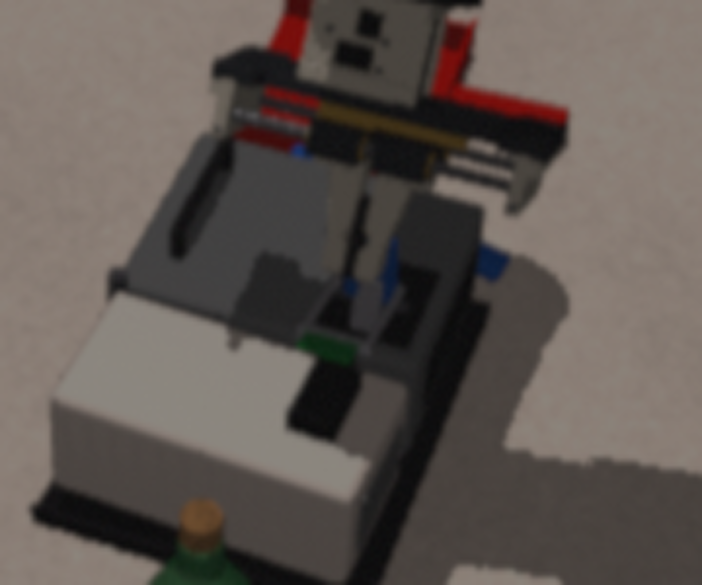

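The bail has left the finger and is falling (tab at (328,345)). I'll raise the tool and look again.

```bash
python3 -m crank '[{"linear":[0,0,0.3],"rot":[-1,0.08,0],"hand":0},{"linear":[0,0,0.3],"rot":[-1,0.08,0],"hand":0},{"linear":[0,0,0],"rot":[-1,0.08,0],"hand":0}]'; python3 -c "
from h import *
state()
from plant import eyes
for n,b in (('side',(170,320,300,480)),('top',(210,345,235,440))):
  s=eyes.snapshot(n); np.savez(n+'5.npz',**s)
  a=s['image'][b[0]:b[1],b[2]:b[3],::-1]; cv2.imwrite('pics/%s5.png'%n,cv2.resize(a,None,fx=3.9,fy=3.9,interpolation=cv2.INTER_CUBIC))
"
```

```text
clock: 9.98
tool_pos: [0.469, 0.0653, 0.2429]
orientation: [-0.7, 74.7, 84.7]
force: [-0.9, -0.3, -0.3]
opening: 0.0005
t 9.97 loc [-58.6  52.5 242.9] world [0.469  0.0653 0.2429] F [-0.9 -0.3 -0.3] open 0.0
```

View pics/side5.png

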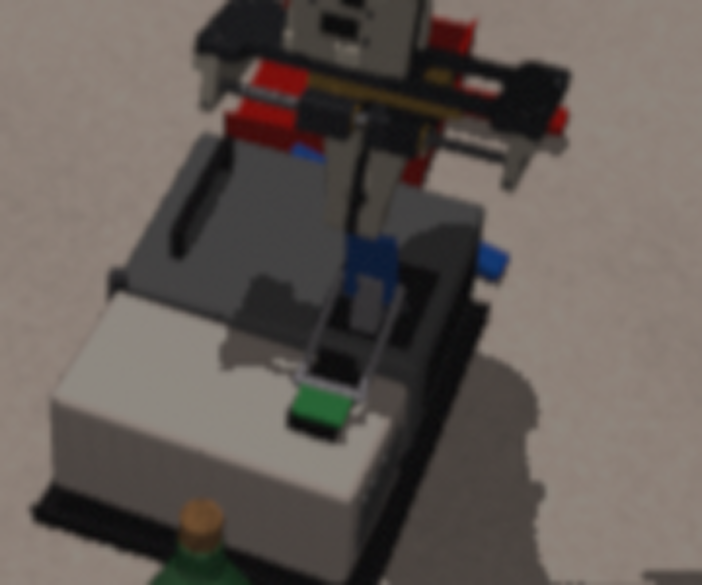

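View pics/top5.png

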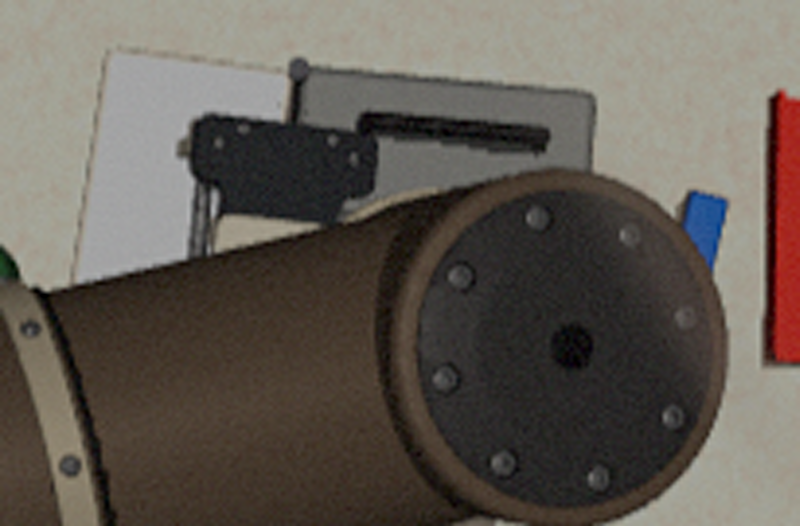

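Bail down: bar at about (330,385), tab at (322,405) on the ledge in side crop. I'll check the heights.

Run:
```python
from h import *
s=np.load("side5.npz"); I=s["image"].astype(int)
for name in("green","blue"):
    P=[]
    for v in range(220,290):
        for u in range(365,412):
            r,g,b=I[v,u]
            if (name=="green" and g>r*1.6 and g>b*1.3) or (name=="blue" and b>r*1.6 and b>g*1.3):
                P.append(loc(pt(s,u,v)))
    P=np.array(P);P=P[P[:,2]>120]; print(name,len(P),P.min(0).round(1),np.median(P,0).round(1),P.max(0).round(1),np.polyfit(P[:,2],P[:,1],1))
f=lambda a,b:(300+a/3.9-.4,170+b/3.9-.4)
for a,b in [(330,385),(310,378),(350,392),(325,400),(320,412),(318,430),(335,365)]:
    u,v=f(a,b); print(a,b,loc(pt(s,u,v)).round(1))
```

```text
green 112 [-293.    83.4  124.9] [-59.2  96.3 134.8] [ -43.8  955.1 1138.9] [  0.85491987 -20.1325189 ]
blue 174 [-293.   -36.7  121.3] [-60.2  10.1 175.9] [ -42.5  955.1 1138.9] [   0.93871527 -153.30395414]
330 385 [-59.9  81.9 141.6]
310 378 [-47.8  82.7 143.5]
350 392 [-71.5  78.9 137.2]
325 400 [-59.1  87.1 133.5]
320 412 [-59.2  96.5 132.9]
318 430 [-61.4 105.7 127.7]
335 365 [-293.   955.1 1138.9]
```

The bar (y≈81, z≈0.14) lies behind the hook tip (y≈66) with the tab on the ledge. Next I'll come down on the +y side of the lever.

```bash
python3 -m crank '[{"linear":[0,-0.05,-0.3],"rot":[0,0,0],"hand":0},{"linear":[0,-0.05,-0.3],"rot":[0,0,0],"hand":0},{"linear":[0,-0.05,-0.15],"rot":[0,0,0],"hand":0},{"linear":[0,0,0],"rot":[0,0,0],"hand":0}]'; python3 -c "
from h import *
move([-60,27,195])"
```

```text
clock: 10.58
tool_pos: [0.4664, 0.0562, 0.1919]
orientation: [0.6, 74.4, 86.0]
force: [0.4, 0.6, 0.4]
opening: 0.0003
t 10.57 loc [-60.4  43.3 191.9] world [0.4664 0.0562 0.1919] F [0.4 0.6 0.4] open 0.0
linear total [-0.015 -0.272  0.052]
1 rot [-0.34 -4.86 35.66]
-1 rot [-3.1   0.22 -0.01]
```

```bash
python3 -m crank '[{"linear":[-0.01,-0.12,0.03],"rot":[0,0,0],"hand":0},{"linear":[-0.01,-0.1,0.02],"rot":[0,0,0],"hand":0},{"linear":[0,-0.05,0],"rot":[0,0,0],"hand":0}]'; python3 -m crank '[{"linear":[0,-0.05,0],"rot":[0,0,0],"hand":0},{"linear":[0,-0.05,0],"rot":[0,0,0],"hand":0}]'; python3 -m crank '[{"linear":[0,-0.05,0],"rot":[0,0,0],"hand":0},{"linear":[0,-0.05,0],"rot":[0,0,0],"hand":0}]'; python3 -c "
from h import *
move([-60,2,195])"
```

```text
clock: 10.95
tool_pos: [0.4656, 0.0389, 0.1958]
orientation: [0.4, 74.4, 85.9]
force: [-1.7, 2.4, 0.7]
opening: 0.0006
clock: 11.2
tool_pos: [0.4656, 0.0328, 0.1964]
orientation: [0.3, 74.3, 85.7]
force: [-0.9, 1.7, 1.7]
opening: 0.0004
clock: 11.45
tool_pos: [0.4655, 0.0266, 0.1966]
orientation: [0.2, 74.3, 85.7]
force: [-0.9, 1.9, 1.5]
opening: 0.0002
t 11.45 loc [-58.9  13.7 196.6] world [0.4655 0.0266 0.1966] F [-0.9  1.9  1.5] open 0.0
linear total [-0.033 -0.193 -0.026]
1 rot [-0.37 -4.89 35.65]
-1 rot [-3.13  0.24 -0.01]
```

Lever is following at ~2 N. Continuing in steps.

```bash
python3 -m crank '[{"linear":[-0.01,-0.06,-0.01],"rot":[0,0,0],"hand":0},{"linear":[-0.01,-0.06,-0.01],"rot":[0,0,0],"hand":0}]'; python3 -m crank '[{"linear":[-0.01,-0.06,-0.02],"rot":[0,0,0],"hand":0},{"linear":[-0.01,-0.06,-0.02],"rot":[0,0,0],"hand":0}]';  python3 -c "
from h import *
state()
from plant import eyes
for n,b in (('side',(170,320,300,480)),):
  s=eyes.snapshot(n); np.savez(n+'6.npz',**s)
  a=s['image'][b[0]:b[1],b[2]:b[3],::-1]; cv2.imwrite('pics/%s6.png'%n,cv2.resize(a,None,fx=3.9,fy=3.9,interpolation=cv2.INTER_CUBIC))
"
```

```text
clock: 11.7
tool_pos: [0.465, 0.0189, 0.1957]
orientation: [-0.1, 74.3, 85.4]
force: [0.4, 1.4, 2.1]
opening: 0.0004
clock: 11.95
tool_pos: [0.4643, 0.0111, 0.1934]
orientation: [-0.3, 74.3, 85.2]
force: [0.6, 1.0, 1.1]
opening: 0.0008
t 11.95 loc [-59.   -1.8 193.4] world [0.4643 0.0111 0.1934] F [0.6 1.  1.1] open 0.001
```

View pics/side6.png

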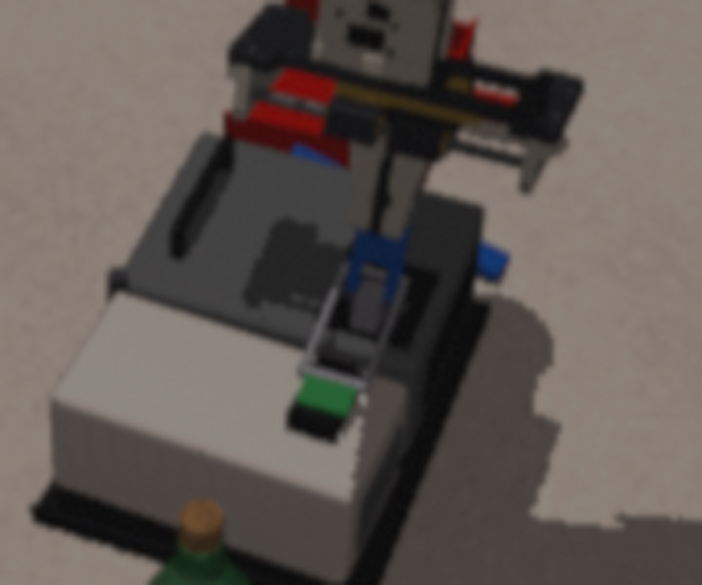

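The bar has drawn back to (330,372), against the hook, and the tab is still behind it. Continuing along the arc.

```bash
python3 -m crank '[{"linear":[-0.01,-0.06,-0.015],"rot":[0,0,0],"hand":0},{"linear":[-0.01,-0.06,-0.02],"rot":[0,0,0],"hand":0}]'; python3 -m crank '[{"linear":[-0.01,-0.06,-0.025],"rot":[0,0,0],"hand":0},{"linear":[-0.01,-0.06,-0.03],"rot":[0,0,0],"hand":0}]';  python3 -c "
from h import *
state()"
```

```text
clock: 12.25
tool_pos: [0.4631, 0.0034, 0.1909]
orientation: [-0.4, 74.3, 85.1]
force: [1.7, 1.1, -0.3]
opening: 0.0006
clock: 12.5
tool_pos: [0.4621, -0.0043, 0.1874]
orientation: [-0.4, 74.3, 85.0]
force: [1.4, 1.5, 1.1]
opening: 0.0005
t 12.5 loc [-59.9 -17.4 187.4] world [ 0.4621 -0.0043  0.1874] F [1.4 1.5 1.1] open 0.001
```

```bash
python3 -m crank '[{"linear":[-0.005,-0.05,-0.035],"rot":[0,0,0],"hand":0},{"linear":[-0.005,-0.05,-0.04],"rot":[0,0,0],"hand":0}]'; python3 -m crank '[{"linear":[-0.005,-0.05,-0.045],"rot":[0,0,0],"hand":0},{"linear":[-0.005,-0.05,-0.045],"rot":[0,0,0],"hand":0}]';  python3 -c "
from h import *
state()
from plant import eyes
for n,b in (('side',(170,320,300,480)),):
  s=eyes.snapshot(n); np.savez(n+'7.npz',**s)
  a=s['image'][b[0]:b[1],b[2]:b[3],::-1]; cv2.imwrite('pics/%s7.png'%n,cv2.resize(a,None,fx=3.9,fy=3.9,interpolation=cv2.INTER_CUBIC))
"
```

```text
clock: 12.75
tool_pos: [0.4616, -0.0108, 0.183]
orientation: [-0.6, 74.3, 84.9]
force: [0.4, 2.3, 4.1]
opening: 0.0007
clock: 13.0
tool_pos: [0.4612, -0.0169, 0.1778]
orientation: [-0.7, 74.3, 84.8]
force: [0.7, 2.5, 4.4]
opening: 0.0002
t 13.0 loc [-59.8 -30.  177.8] world [ 0.4612 -0.0169  0.1778] F [0.7 2.5 4.4] open 0.0
```

View pics/side7.png

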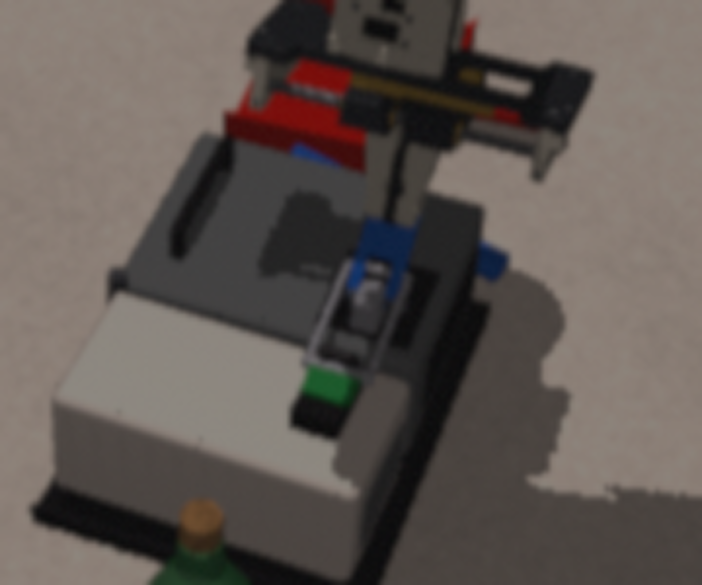

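The bail is caught (bar at (335,362)) and resists at ~5 N; the white half is drawing in. Continuing.

```bash
python3 -m crank '[{"linear":[-0.003,-0.04,-0.05],"rot":[0,0,0],"hand":0},{"linear":[-0.003,-0.04,-0.055],"rot":[0,0,0],"hand":0}]'; python3 -m crank '[{"linear":[-0.003,-0.035,-0.06],"rot":[0,0,0],"hand":0},{"linear":[-0.003,-0.03,-0.06],"rot":[0,0,0],"hand":0}]';  python3 -c "
from h import *
state()"
```

```text
clock: 13.3
tool_pos: [0.4609, -0.0221, 0.1715]
orientation: [-0.8, 74.3, 84.7]
force: [0.2, 1.9, 7.0]
opening: 0.0002
clock: 13.55
tool_pos: [0.4607, -0.0265, 0.1647]
orientation: [-0.9, 74.3, 84.6]
force: [-1.2, 1.5, 6.8]
opening: 0.0004
t 13.55 loc [-59.6 -39.6 164.7] world [ 0.4607 -0.0265  0.1647] F [-1.2  1.5  6.8] open 0.0
```

```bash
python3 -m crank '[{"linear":[-0.003,-0.025,-0.06],"rot":[0,0,0],"hand":0},{"linear":[-0.003,-0.02,-0.06],"rot":[0,0,0],"hand":0}]'; python3 -m crank '[{"linear":[0,-0.015,-0.06],"rot":[0,0,0],"hand":0},{"linear":[0,-0.015,-0.06],"rot":[0,0,0],"hand":0}]';  python3 -c "
from h import *
state()"
```

```text
clock: 13.8
tool_pos: [0.4604, -0.0298, 0.1577]
orientation: [-1.0, 74.3, 84.6]
force: [-0.2, 0.8, 5.2]
opening: 0.0004
clock: 14.05
tool_pos: [0.4602, -0.0321, 0.1504]
orientation: [-1.0, 74.4, 84.6]
force: [0.6, 1.4, 3.3]
opening: 0.0005
t 14.05 loc [-59.6 -45.2 150.4] world [ 0.4602 -0.0321  0.1504] F [0.6 1.4 3.3] open 0.001
```

```bash
python3 -m crank '[{"linear":[0,-0.01,-0.05],"rot":[0,0,0],"hand":0},{"linear":[0,0,-0.05],"rot":[0,0,0],"hand":0}]'; python3 -m crank '[{"linear":[0,0,-0.05],"rot":[0,0,0],"hand":0}]';python3 -m crank '[{"linear":[0,0,-0.03],"rot":[0,0,0],"hand":0}]'; python3 -m crank '[{"linear":[0,0,-0.02],"rot":[0,0,0],"hand":0}]'
```

```text
clock: 14.3
tool_pos: [0.4601, -0.033, 0.1438]
orientation: [-1.0, 74.4, 84.6]
force: [1.0, 0.5, 3.5]
opening: 0.0005
clock: 14.42
tool_pos: [0.46, -0.0332, 0.1404]
orientation: [-0.9, 74.4, 84.7]
force: [0.5, 0.3, 1.9]
opening: 0.0003
clock: 14.55
tool_pos: [0.46, -0.0334, 0.1383]
orientation: [-0.9, 74.4, 84.7]
force: [1.7, 0.6, 1.1]
opening: 0.0004
clock: 14.68
tool_pos: [0.4598, -0.0334, 0.1368]
orientation: [-0.8, 74.5, 84.8]
force: [1.0, 0.2, 0.8]
opening: 0.0005
```

```bash
for r in 1; do python3 -m crank '[{"linear":[0,0,-0.015],"rot":[0,0,0],"hand":0}]';python3 -m crank '[{"linear":[0,0,-0.015],"rot":[0,0,0],"hand":0}]'; python3 -m crank '[{"linear":[0,0,-0.015],"rot":[0,0,0],"hand":0}]'; done; python3 -c "
from h import *
state()
from plant import eyes
for n,b in (('side',(170,320,300,480)),):
  s=eyes.snapshot(n); np.savez(n+'8.npz',**s)
  a=s['image'][b[0]:b[1],b[2]:b[3],::-1]; cv2.imwrite('pics/%s8.png'%n,cv2.resize(a,None,fx=3.9,fy=3.9,interpolation=cv2.INTER_CUBIC))
"
```

```text
clock: 14.8
tool_pos: [0.4595, -0.0334, 0.1356]
orientation: [-0.6, 74.5, 84.9]
force: [0.8, -0.1, 0.9]
opening: 0.0003
clock: 14.92
tool_pos: [0.4593, -0.0334, 0.1345]
orientation: [-0.5, 74.5, 85.0]
force: [0.1, -0.4, 1.1]
opening: 0.0005
clock: 15.05
tool_pos: [0.459, -0.0334, 0.1334]
orientation: [-0.4, 74.5, 85.2]
force: [0.6, -0.0, 0.7]
opening: 0.0007
t 15.05 loc [-60.6 -46.6 133.4] world [ 0.459  -0.0334  0.1334] F [ 0.6 -0.   0.7] open 0.001
```

View pics/side8.png

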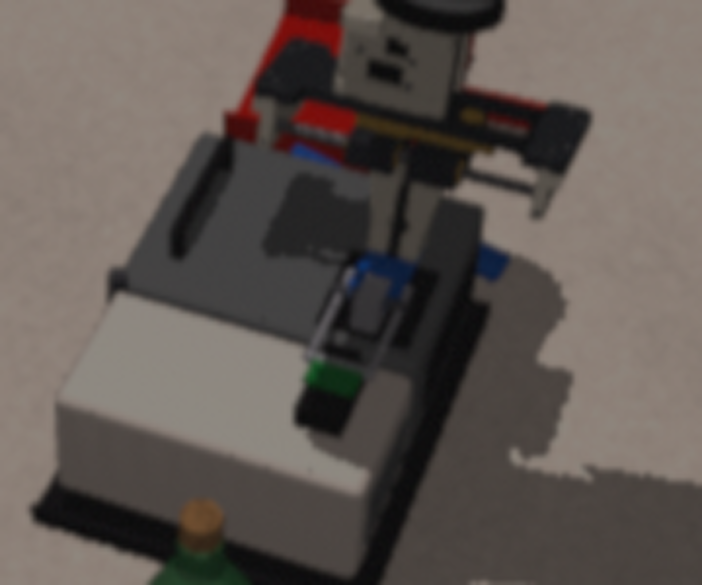

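Seam is closed in the picture, the lever lying back at (385,272). Fine steps to the stop now.

```bash
python3 -m crank '[{"linear":[0,0,-0.012],"rot":[0,0,0],"hand":0}]';python3 -m crank '[{"linear":[0,0,-0.012],"rot":[0,0,0],"hand":0}]'; python3 -m crank '[{"linear":[0,0,-0.01],"rot":[0,0,0],"hand":0}]'
```

```text
clock: 15.22
tool_pos: [0.4587, -0.0334, 0.1324]
orientation: [-0.3, 74.5, 85.3]
force: [-0.4, 0.1, -0.1]
opening: 0.0002
clock: 15.35
tool_pos: [0.4586, -0.0334, 0.1316]
orientation: [-0.2, 74.5, 85.3]
force: [-0.9, 0.8, -0.1]
opening: 0.0003
clock: 15.48
tool_pos: [0.4586, -0.0334, 0.1311]
orientation: [-0.2, 74.5, 85.3]
force: [-0.9, 0.7, 5.2]
opening: 0.0002
```

```bash
python3 -m crank '[{"linear":[0,0,-0.012],"rot":[0,0,0],"hand":0}]'
```

```text
clock: 15.6
tool_pos: [0.4587, -0.0333, 0.1309]
orientation: [-0.3, 74.5, 85.3]
force: [-3.2, 0.4, 9.3]
opening: 0.0007
```

```bash
python3 -m crank '[{"linear":[0,0,-0.016],"rot":[0,0,0],"hand":0}]'; python3 -m crank '[{"linear":[0,0,-0.016],"rot":[0,0,0],"hand":0}]'
```

```text
clock: 15.72
tool_pos: [0.4588, -0.0333, 0.1308]
orientation: [-0.4, 74.4, 85.2]
force: [-4.7, 0.2, 11.5]
opening: 0.0008
clock: 15.85
tool_pos: [0.4588, -0.0333, 0.1308]
orientation: [-0.5, 74.4, 85.2]
force: [-4.2, 0.1, 12.0]
opening: 0.0003
```

```bash
python3 -m crank '[{"linear":[0,0,-0.02],"rot":[0,0,0],"hand":0},{"linear":[0,0,-0.02],"rot":[0,0,0],"hand":0}]'
```

```text
clock: 16.1
tool_pos: [0.4588, -0.0333, 0.1307]
orientation: [-0.7, 74.4, 85.0]
force: [-4.8, 0.4, 13.6]
opening: 0.0006
```

```bash
python3 -m crank '[{"linear":[0,0,-0.022],"rot":[0,0,0],"hand":0},{"linear":[0,0,-0.022],"rot":[0,0,0],"hand":0}]'; python3 -m crank '[{"linear":[0,0,-0.022],"rot":[0,0,0],"hand":0},{"linear":[0,0,-0.022],"rot":[0,0,0],"hand":0},{"linear":[0,0,-0.022],"rot":[0,0,0],"hand":0},{"linear":[0,0,-0.022],"rot":[0,0,0],"hand":0}]';python3 -m crank '[{"linear":[0,0,-0.022],"rot":[0,0,0],"hand":0},{"linear":[0,0,-0.022],"rot":[0,0,0],"hand":0},{"linear":[0,0,-0.022],"rot":[0,0,0],"hand":0},{"linear":[0,0,-0.022],"rot":[0,0,0],"hand":0}]'
```

```text
clock: 16.35
tool_pos: [0.4588, -0.0333, 0.1307]
orientation: [-1.0, 74.4, 84.9]
force: [-5.4, 0.4, 13.7]
opening: 0.0003
clock: 16.85
tool_pos: [0.4587, -0.0333, 0.1306]
orientation: [-1.6, 74.4, 84.5]
force: [-6.0, 0.4, 14.3]
opening: 0.0004
clock: 17.35
tool_pos: [0.4587, -0.0333, 0.1307]
orientation: [-2.2, 74.3, 84.1]
force: [-5.1, -0.1, 14.1]
opening: 0.0006
```

Held ~15 N for over 1.2 s. Lifting off.

```bash
python3 -m crank '[{"linear":[0,0,0.1],"rot":[0,0,0],"hand":0},{"linear":[0,0,0.4],"rot":[0,0,0],"hand":0},{"linear":[0,-0.6,0.6],"rot":[0,0,0],"hand":0},{"linear":[0,-0.8,0.6],"rot":[0,0,0],"hand":0},{"linear":[0,-0.8,0.5],"rot":[0,0,0],"hand":0},{"linear":[0,-0.8,0],"rot":[0,0,0],"hand":0},{"linear":[0,0,0],"rot":[0,0,0],"hand":0},{"linear":[0,0,0],"rot":[0,0,0],"hand":0}]'; python3 -c "
from h import *
state()
from plant import eyes
for n,b in (('side',(170,320,300,480)),('top',(210,345,235,440))):
  s=eyes.snapshot(n); np.savez(n+'9.npz',**s)
  a=s['image'][b[0]:b[1],b[2]:b[3],::-1]; cv2.imwrite('pics/%s9.png'%n,cv2.resize(a,None,fx=3.9,fy=3.9,interpolation=cv2.INTER_CUBIC))
s=np.load('side9.npz');I=s['image'].astype(int);P=[]
for v in range(215,275):
  for u in range(375,420):
    r,g,b=I[v,u]
    if b>r*1.6 and b>g*1.3: P.append(loc(pt(s,u,v)))
P=np.array(P);P=P[(P[:,2]>115)&(P[:,1]>-90)&(P[:,2]<200)];print(len(P),P.min(0),P.max(0),np.polyfit(P[:,1],P[:,2],1))
"
```

```text
clock: 18.35
tool_pos: [0.4574, -0.2188, 0.2678]
orientation: [-2.4, 74.4, 84.0]
force: [-0.1, 0.4, 0.7]
opening: 0.0004
t 18.35 loc [ -47.3 -231.5  267.8] world [ 0.4574 -0.2188  0.2678] F [-0.1  0.4  0.7] open 0.0
192 [-76.13563857 -78.77051706 115.53736995] [-36.32845357   2.04270476 142.98999059] [  0.22168434 140.28211148]
```

View pics/side9.png

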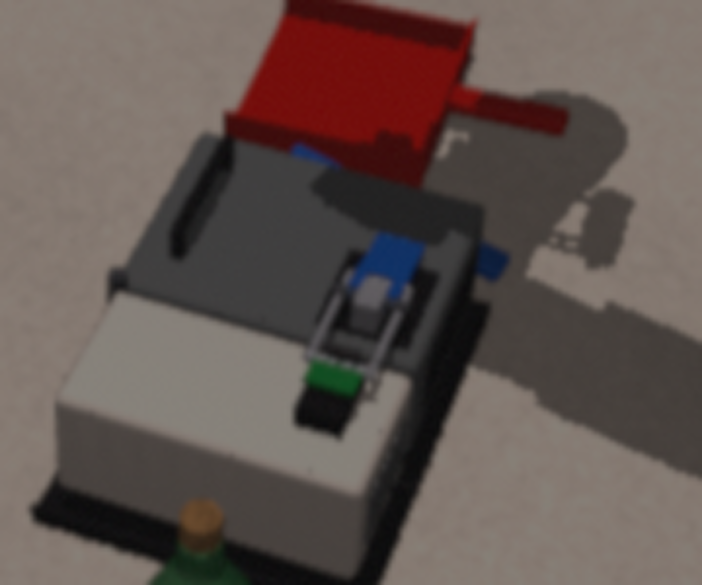

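View pics/top9.png

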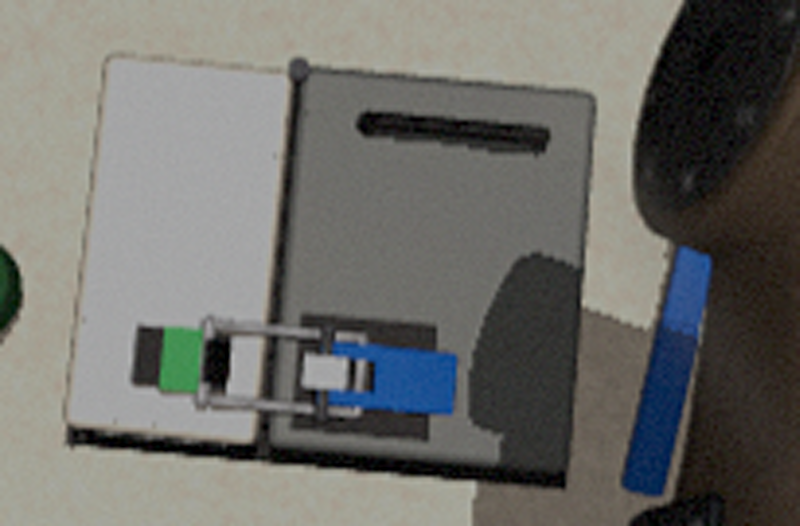

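The top view shows the lever lying back with tip at (455,380), the bar behind the hook at (205,362), the seam parallel and shut, and the brush where it was. Handing in.

```bash
python3 -c "
from plant import ticket
print(ticket.close_job())"
```

```text
the job is handed in; nothing more can be done
None
```

The caddy is latched shut and the job is handed in at about 18.4 s of the 72 s allowed. `close_job` gave no verdict, so this rests on my own last checks.

**What I did**
- I felt the grey top at z = 0.116 m, which puts h at about 15 mm; the camera depth agreed.
- I nudged the lever toward the hook and tipped the bail over. It fell onto the ledge behind the hook.
- I then pushed the lever over its arc, needing about 7 N at most, and it went past center.
- I held it on its stop at about 13 to 15.5 N for roughly 1.6 s, then lifted the tool clear.

**What the last checks showed**
- The lever lies back about 10 to 12 degrees below level, on its stop.
- The bar sits behind the hook, and the seam looks shut and parallel in the top view. I judged this by eye; I did not measure the seam angle.
- The tool force reads about zero, so the robot is off the caddy.
- The brush and dustpan look unmoved. I never went near the bottle or scraper, but I did not measure any of the four.

**What went less well**
- While feeling for h, one step pressed the grey top with a reading of about 26 N. That is slightly over the 25 N "too much" mark, though under the 35 N that breaks it.
- The wrist force while holding had a sideways part of about 5 N. The 13 to 15.5 N above is the total force; straight down it was about 12 to 14 N.

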